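# Open the oil filler of a bearing housing

## Robot

A 6-joint arm with a two-finger parallel gripper is mounted at the origin on the work surface. World frame = base frame: x ahead of the robot, y to its left, z up, the work surface at z = 0. Lengths are in m, angles in rad, forces in N, time in s.
With the tool pointing down it reaches from about 0.375 to 0.9 m from the base axis. Payload 3.1 kg.
Tool frame: the origin (TCP) lies on the centre line of the jaws, within the pads' length; the fingertips stand ahead of it and the grasp point (between the pads) lies 3 mm ahead of it (robot.tip_reach is the z of the fingertips in the tool frame, in m); z points along the fingers, y is the line along which they close (so a half turn about z gives the same grasp; the last joint's range is limited). The gripper opens to 87 mm and grips with 3 to 60 N. Pads are 19 mm wide; open, the fingers measure 117 mm over their backs; the gripper's body (75 mm by 190 mm) begins 51 mm behind the grasp point.
Start: joints at [-1.47, 0.527, 1.433, -0, 1.181, -0.178], TCP at [0.172, -0.601, 0.245] pointing down, gripper open.
Joint ranges: [-3.08, 3.08], [-0.75, 2.2], [0.22, 2.44], [-1.43, 4.57], [0, 2.65], [-2.85, 2.85]. Speed limits (rad/s): [2.79, 2.79, 3.14, 3.14, 3.14, 3.14].

## Interface

Orientations are given as a unit quaternion [x, y, z, w].
In Python, from rig import sensors, eyes, ticket, robot gives the robot as it stands.
- The arm moves only by the tool drive_tool, never from a script. Its argument "deltas" is a list that holds one entry, the list of rows, each a list of 6 numbers: the shift along the tool's x, y, z in mm, then the turn, a rotation vector about the tool's x, y, z in rad. A call has 1 to 8 rows; each row shifts and turns the commanded pose from where the row before left it, along the tool's axes as they then stand; what a row does not reach is not made up. A row lasts 1/12 s, in which the tool goes at most 41.7 mm and 7.16 degrees, less where a joint would pass 70% of its speed; a pose out of reach is approached as far as the arm can. A call is refused whole if a number of a shift passes 41.7 or a number of a turn 0.125, either way. A call with a gripper value outside its range is refused whole. "gripper" is the opening in per cent of the stroke, from 0 (shut) to 100 (fully open), set as the call begins (left out, the last holds). The fingers move at their own pace and stop on an object; "squeeze" is the grip in N (left out, the last holds). Time passes only in rows, so rows that do not move let the fingers close. It gives the time, the measured TCP pose, the force, the opening and the grip force at its end, in the units of the state.
- sensors.get_obs(): the state, without advancing time (a new reading comes with each control period).
- eyes.camera(name): name is "side" or "top"; returns a dict with "img" (400x640x3 uint8, red, green, blue), "fov_y" (degrees; the focal length in pixels is half the picture's height over the tangent of half this angle, whatever the lens; pixels are square), "cx", "cy" (the principal point, pixels), "D" ([k1, k2, p1, p2, k3] as OpenCV has them; the pictures are not rectified), "xyz" and "attitude" of the camera in the world. Camera axes: x right, y up, looking along -z (the intrinsics and any distortion apply to the point x, -y, -z); pixel columns grow to the right and rows downward; lengths in m; the calibration is good to about 2 mm. A picture is of the moment at which its call begins. There is no depth.
- ticket.hand_in(): hands the job in; it is judged then, once.
The state is a dict: "time": time; "q": joint angles; "joint_velocities": joint speeds; "joint_torque": joint torques, N m; "position": TCP position; "tool_rot": TCP orientation; "ft_force": force on the tool from outside, world axes, zero at the start; "moment": the same for the moment, N m; "grip_width": finger opening in m; "grip_force": force on a finger pad.
Only numpy, scipy, OpenCV 4.12 (cv2) and the standard library are available. Lean on these libraries where they do the work, as an engineer would, in place of code of your own. Each camera call takes 0.05 s, during which the arm holds its last target. There are 200 camera calls.

## Task

Open the oil filler of the blue bearing housing: flip its yellow cover tab all the way back so that it stays open, then unscrew the red cap beneath it (counter-clockwise, gently, until you feel it stop) and lift it off without forcing it. Set the cap down gently in the grey tray, standing on its open end as it came off, and leave the tester, the test block and the bolt where they are.

Things in the scene. Friction and masses are not known exactly. Their poses are not given: they have to be found in the camera images.
- housing: Blue bearing housing bolted to the bench: dark base plate 170 x 130 x 14, blue block 135 x 96 whose flat top is 70 above the bench, bearing discs on its two y sides. Origin: centre of its underside, right below the axis of the vertical filler neck. Its x axis points from the cover's tab to the cover's hinge, z up. It does not move.
- neck (a point): Neck axis (vertical), 102 above the bench: the cap's centre while screwed on. Neck top at 116. From its start the cap turns counter-clockwise (from above) easily, at one height and held down, until a hard stop 115 to 150 degrees on (not known which: feel for it). In about the last 15 degrees before the stop it is free to lift straight up, clear after 35 mm; pressed on the stop it binds, so ease back a few degrees to lift.
- cover (a joint): Angle of the yellow flip-up cover: 0 shut (level over the cap, 7 mm above it), grows as it opens, 3.0 fully back (upside down behind the hinge). 70 g, light friction: it falls shut by its weight below about 1.6 and falls open by itself from about 1.75 up to its stop.
- cover_hinge (a point): The cover's hinge axis: level, along the housing's y, 62 mm from the neck axis on the housing's +x side, 129 above the bench. Axes as the housing's.
- cover_tab (a point): Middle of the cover's upstanding lift tab: 14 mm wide (along the housing's y), 8 thick, 18 high above the plate. When shut it is 114 mm from the hinge axis towards the housing's -x and 12 above it. The cover plate is 4 thick, 14 wide for 24 mm between the tab and its 52 wide disc over the cap. Turns with the cover; its z axis points up when shut.
- cap_center (a point): Centre (half-way up) of the red ribbed screw cap: diameter 48, height 36, about 90 g, z up, open end down. On its neck its lower rim is 14 mm above the housing's top; the nearest obstacle beside it is the hinge bracket, 57 mm from the axis. Gripped 25 mm above its lower rim, fingertips clear the floor when it is set down. The white line on its top is only a mark.
- tray: Grey open tray, 150 (x) x 120 (y) x 22 high, walls and floor 4 to 5 thick, fixed to the bench. Origin: centre of its underside, z up.
- tester: Black handheld hardness tester with yellow keys lying on the bench, 150 x 75 x 26. Bystander. Origin: centre of its underside.
- testblock: Round steel test block, diameter 60, height 22. Bystander. Origin: centre of its underside.
- bolt: Steel bolt standing on its head, 34 across the head, 64 high. Bystander. Origin: centre of its underside.
There are look-alikes about, which are no part of the job. Of the things shaped like the part that bears cap_center, the red one is meant. Of the things that look like the housing, the largest one is meant.

How it is judged:
By the outcome, as a careful person would: the job done as asked, in the order asked, and still so for the second after the job is handed in, with the robot touching nothing.
It also fails if it takes over 67 s, if anything falls off the work surface, if the arm or the gripper's body presses on something with over 40 N, if the wrist force passes 120 N, or if a joint passes its speed limit or range.

## Working session

There is one attempt and no reset: what is moved stays moved. The work goes in short steps, Python scripts to look and compute and a tool call to move; the robot and the scene stay as the last step left them, time stands still between calls to the robot, and variables do not carry over. Pictures are saved under pics/ and viewed, at most 10 in all, crops included, and the job is handed in when it is done.

Besides the shell and the picture viewer there is one more tool, called after ">>>" as name([rows], argument=value, ...), one row to a line, values as JSON. drive_tool: Moves the arm, as the interface text tells. Its arguments: {"type":"object","properties":{"deltas":{"type":"array"},"gripper":{"type":"number"},"squeeze":{"type":"number"}},"required":["deltas"]}

```bash
ls; mkdir -p pics; cat > h.py <<'E'
import numpy as np, cv2
from rig import sensors, eyes, ticket, robot
from scipy.spatial.transform import Rotation as R
def cam(n):
    c=eyes.camera(n); return c
def K(c):
    f=200/np.tan(np.radians(c["fov_y"])/2); return np.array([[f,0,c["cx"]],[0,f,c["cy"]],[0,0,1]])
def rot(c):
    a=np.array(c["attitude"],float)
    return R.from_quat(a).as_matrix() if a.size==4 else a.reshape(3,3)
def ray(c,px):
    p=cv2.undistortPoints(np.array(px,float).reshape(-1,1,2),K(c),np.array(c["D"],float)).reshape(-1,2)
    d=np.c_[p[:,0],-p[:,1],-np.ones(len(p))]@rot(c).T
    return np.array(c["xyz"]),d
def onplane(c,px,z):
    o,d=ray(c,px); return o+d*((z-o[2])/d[:,2])[:,None]
def proj(c,P):
    P=(np.array(P,float).reshape(-1,3)-c["xyz"])@rot(c); P=P*[1,-1,-1]
    return cv2.projectPoints(P,np.zeros(3),np.zeros(3),K(c),np.array(c["D"],float))[0].reshape(-1,2)
def save(c,n): cv2.imwrite("pics/"+n,c["img"][:,:,::-1])
E
python3 - <<'E'
from h import *
import pickle
for n in("side","top"):
    c=cam(n); save(c,n+"0.png"); pickle.dump(c,open(n+"0.pkl","wb"))
    print({k:v for k,v in c.items() if k!="img"})
print(sensors.get_obs(), robot.tip_reach)
E
```

```text
pics
{'fov_y': 42.64980354874687, 'cx': 332.22449070717454, 'cy': 199.81183873248585, 'D': array([-0.12646136,  0.        ,  0.        ,  0.        ,  0.        ]), 'xyz': array([ 0.408767  , -0.80351098,  0.6876257 ]), 'attitude': array([ 0.45843287, -0.03842679, -0.06129972,  0.88577934])}
{'fov_y': 55.21443658689273, 'cx': 318.0573022811343, 'cy': 198.24734950230484, 'D': array([0.00958524, 0.        , 0.        , 0.        , 0.        ]), 'xyz': array([0.48350149, 0.00536962, 0.88425691]), 'attitude': array([ 0.01719933, -0.0192777 , -0.69856434,  0.71508071])}
{'time': 0.1, 'q': array([-1.47049479e+00,  5.28382558e-01,  1.43375360e+00, -7.15350801e-06,
        1.18139790e+00, -1.78524993e-01]), 'joint_velocities': array([ 0.00071307, -0.00172427, -0.00301399, -0.00143374,  0.00041759,
       -0.00205915]), 'joint_torque': array([-6.18926988e-04, -4.40986347e+01, -1.77151144e+01,  6.34610583e-02,
        5.34216268e-02, -3.97436929e-05]), 'position': array([ 0.1719671 , -0.60024566,  0.24367024]), 'tool_rot': array([ 9.90297045e-01,  1.38963381e-01,  3.46510168e-05, -9.70089110e-04]), 'ft_force': array([-0.89879679, -0.11756179, -0.15578527]), 'moment': array([ 0.0092158 , -0.06182552, -0.00584052]), 'grip_force': 0.0, 'grip_width': 0.0870012055303726} 0.022
```

View pics/top0.png

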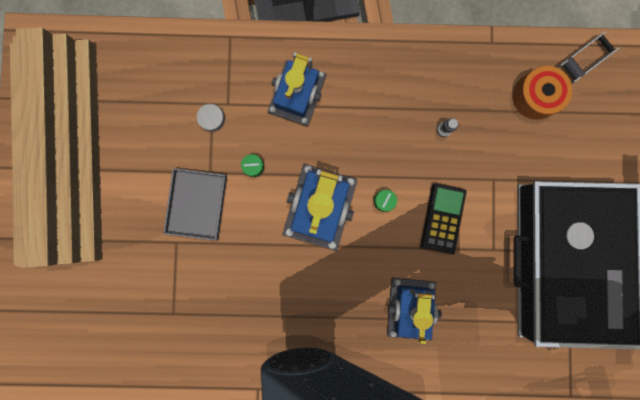

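View pics/side0.png

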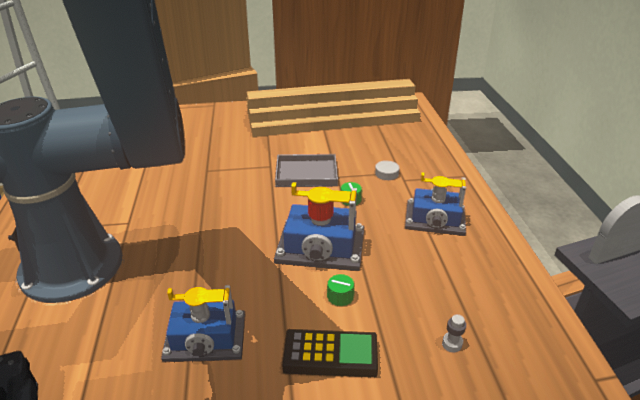

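The side view shows three blue housings, at (320,235), (203,322) and (437,208). The largest, at (320,235), is the one meant, and it carries the red cap at (320,208). The two green caps are decoys. In the top view this housing is at (320,205), with its tab at (313,230) pointing towards the robot and its hinge at (326,180). The tray is at (196,204). Next I'll measure these and confirm in a crop.

```bash
python3 - <<'E'
from h import *
import pickle
t=pickle.load(open("top0.pkl","rb")); s=pickle.load(open("side0.pkl","rb"))
def hsv(c): return cv2.cvtColor(c["img"],cv2.COLOR_RGB2HSV)
def comp(c,lo,hi,win):
    m=cv2.inRange(hsv(c),lo,hi); w=np.zeros_like(m); x0,y0,x1,y1=win; w[y0:y1,x0:x1]=255; m&=w
    n,l,st,ce=cv2.connectedComponentsWithStats(m); i=1+np.argmax(st[1:,4]); return (l==i),st[i],ce[i]
Y=((18,120,100),(35,255,255))
m,st,ce=comp(t,*Y,(280,150,365,260)); print("yellow top",st,ce)
ys,xs=np.nonzero(m)
P=onplane(t,np.c_[xs,ys],.131)
# disc centre via distance transform
dt=cv2.distanceTransform(m.astype(np.uint8),cv2.DIST_L2,5); i=np.unravel_index(dt.argmax(),dt.shape); print("disc px",i[::-1],dt.max(),onplane(t,[i[::-1]],.131))
r=cv2.minAreaRect(P[:,:2].astype(np.float32)*1000); print("rect mm",r)
print("top tab end", onplane(t,[[xs[ys==ys.max()].mean(),ys.max()]],.14))
m,st,ce=comp(s,*Y,(280,175,365,215)); print("yellow side",st,ce)
B=((100,120,40),(125,255,255))
m,st,ce=comp(t,*B,(280,150,365,260)); ys,xs=np.nonzero(m); r=cv2.minAreaRect(onplane(t,np.c_[xs,ys],.07)[:,:2].astype(np.float32)*1000); print("blue",r)
m,st,ce=comp(s,(0,150,80),(8,255,255),(290,180,350,230)); print("red side",st,ce)
# tray: threshold gray
h=hsv(t); m=((h[...,1]<70)).astype(np.uint8); m[:, :160]=0; m[:,235:]=0; m[:160]=0;m[245:]=0
ys,xs=np.nonzero(m); r=cv2.minAreaRect(onplane(t,np.c_[xs,ys],.022)[:,:2].astype(np.float32)*1000); print("tray",r)
a=cv2.resize(t["img"][150:265,270:375],None,fx=4,fy=4,interpolation=3)
b=cv2.resize(s["img"][165:280,265:370],None,fx=4,fy=4,interpolation=3)
cv2.imwrite("pics/crop0.png",np.hstack([a,b])[:,:,::-1][:, :800] if 0 else cv2.resize(np.hstack([a,b])[:,:,::-1],(800,438)))
E
```

```text
yellow top [308 171  30  62 994] [321.90643863 198.46881288]
disc px (np.int64(320), np.int64(205)) 12.384499 [[ 0.50919144 -0.00052904  0.131     ]]
rect mm ((515.5032348632812, -1.4709587097167969), (48.61555099487305, 123.30805969238281), 81.44647979736328)
top tab end [[0.45619145 0.01190977 0.14      ]]
yellow side [291 182  66  22 754] [324.5464191  194.20557029]
blue ((509.076416015625, -0.8404922485351562), (94.39026641845703, 132.7744903564453), 75.09298706054688)
red side [308 200  25  21 391] [320.14578005 210.49616368]
tray ((509.57305908203125, 280.4851379394531), (123.77188110351562, 151.1331329345703), 84.17485809326172)
```

View pics/crop0.png

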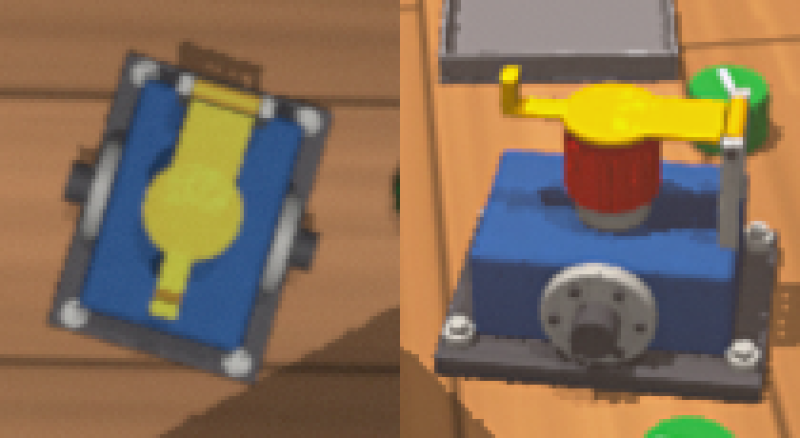

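The crop confirms the largest housing: the cap under its cover is red, the tab points towards the robot and the hinge faces away. The housing centre is about (0.509, -0.001) with a yaw of about -15°, which puts the tab at about (0.459, 0.013, 0.141). I'll move above the tab now.

>>> drive_tool([
  [[24.7,-28.3,0,0,0,0],[24.7,-28.3,0,0,0,0],[24.7,-28.3,0,0,0,0],[24.7,-28.3,0,0,0,0],[24.7,-28.3,0,0,0,0],[24.7,-28.3,0,0,0,0],[24.7,-28.3,0,0,0,0],[24.7,-28.3,0,0,0,0]],
], gripper=45)

```text
time: 0.77
position: [0.2999, -0.3269, 0.2443]
tool_rot: [0.99, 0.139, -0.0, -0.0]
ft_force: [1.3, 1.1, 0.1]
grip_width: 0.0431
grip_force: 0.0
```

>>> drive_tool([
  [[24.7,-28.3,0,0,0,0],[24.7,-28.3,0,0,0,0],[24.7,-28.3,0,0,0,0],[24.7,-28.3,0,0,0,0],[24.7,-28.3,0,0,0,0],[24.7,-28.3,0,0,0,0],[24.7,-28.3,0,0,0,0],[24.7,-28.3,0,0,0,0]],
])

```text
time: 1.43
position: [0.4276, -0.0548, 0.2445]
tool_rot: [0.99, 0.139, -0.0, -0.0]
ft_force: [1.0, -1.0, -1.4]
grip_width: 0.0392
grip_force: 0.0
```

>>> drive_tool([
  [[24.7,-28.3,0,0,0,0],[24.7,-28.3,0,0,0,0],[0,0,0,0,0,0.11],[0,0,0,0,0,0.11],[0,0,0,0,0,0.11],[0,0,0,0,0,0.11],[0,0,0,0,0,0.1],[0,0,0,0,0,0]],
])

```text
time: 2.1
position: [0.459, 0.0114, 0.2443]
tool_rot: [0.991, -0.131, -0.0, -0.0]
ft_force: [0.6, -0.7, -0.6]
grip_width: 0.0391
grip_force: 0.0
```

```bash
python3 - <<'E'
from h import *
import pickle
t=pickle.load(open("top0.pkl","rb")); s=pickle.load(open("side0.pkl","rb"))
c=np.array([.509,-.0007]); a=np.radians(-15); X=np.array([np.cos(a),np.sin(a)])
def W(x,z): return [*(c+X*x/1000),z/1000]
for n,p in dict(tabtop=W(-52,150),tabmid=W(-52,141),captop=W(0,120),capmid=W(0,102),hinge=W(62,129),disc=W(0,131)).items(): print(n,np.round(p,4),"side",proj(s,[p])[0].round(1),"top",proj(t,[p])[0].round(1))
c2=cam("side"); 
a=cv2.resize(c2["img"][120:240,250:380],None,fx=5,fy=5,interpolation=3); cv2.imwrite("pics/s1.png",a[:,:,::-1])
print(sensors.get_obs()["q"])
E
```

```text
tabtop [0.4588 0.0128 0.15  ] side [293.2 183.3] top [312.5 230.8]
tabmid [0.4588 0.0128 0.141 ] side [293.4 187.2] top [312.6 230.7]
captop [ 0.509  -0.0007  0.12  ] side [320.3 198.2] top [320.  205.3]
capmid [ 0.509  -0.0007  0.102 ] side [320.3 205.8] top [320.  205.6]
hinge [ 0.5689 -0.0167  0.129 ] side [352.5 196.9] top [328.9 175.2]
disc [ 0.509  -0.0007  0.131 ] side [320.3 193.5] top [320.1 205.1]
[-2.19417603e-01  3.06035507e-01  1.83348965e+00  2.97400796e-05
  1.00275573e+00  1.61037012e+00]
```

View pics/s1.png

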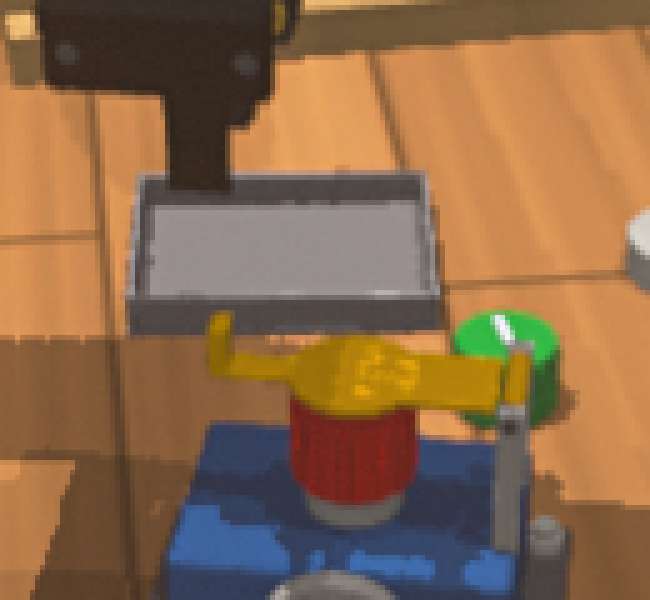

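The side crop shows the fingertips above the tab at about (222,340) in the crop. The model projections agree with the image to about 1 px, so I'll go down onto the tab.

>>> drive_tool([
  [[0,-1.4,20,0,0,0],[0,0,20,0,0,0],[0,0,20,0,0,0],[0,0,20,0,0,0],[0,0,16,0,0,0],[0,0,0,0,0,0]],
])

```text
time: 2.65
position: [0.4576, 0.0129, 0.146]
tool_rot: [0.992, -0.129, -0.003, -0.0]
ft_force: [-0.7, 0.4, 0.3]
grip_width: 0.0392
grip_force: 0.0
```

>>> drive_tool([
  [[0,0,0,0,0,0],[0,0,0,0,0,0],[0,0,0,0,0,0],[0,0,0,0,0,0],[0,0,0,0,0,0],[0,0,0,0,0,0]],
], gripper=5, squeeze=5)

```text
time: 3.15
position: [0.46, 0.0115, 0.1494]
tool_rot: [0.992, -0.129, 0.001, 0.001]
ft_force: [-1.8, -4.5, 2.5]
grip_width: 0.0136
grip_force: 5.0
```

>>> drive_tool([
  [[2.3,0,-11.2,0,0,0],[3.3,0,-11,0,0,0],[4.5,0,-10.6,0,0,0],[5.5,0,-10.1,0,0,0],[6.4,0,-9.4,0,0,0],[7.4,0,-8.8,0,0,0],[8.2,0,-8,0,0,0],[9,0,-7.2,0,0,0]],
])

```text
time: 3.82
position: [0.5023, 0.0001, 0.2256]
tool_rot: [0.992, -0.13, -0.002, 0.001]
ft_force: [-3.8, -2.8, 2.0]
grip_width: 0.014
grip_force: 5.0
```

>>> drive_tool([
  [[9.7,0,-6.2,0,0,0],[10.2,0,-5.2,0,0,0],[10.7,0,-4.2,0,0,0],[11,0,-3,0,0,0],[11.3,0,-2,0,0,0],[11.5,0,-0.8,0,0,0],[11.4,0,0.3,0,0,0],[11.4,0,1.4,0,0,0]],
])

```text
time: 4.48
position: [0.5897, -0.0234, 0.2462]
tool_rot: [0.992, -0.13, 0.001, 0.001]
ft_force: [-1.1, -3.3, 2.0]
grip_width: 0.014
grip_force: 5.0
```

>>> drive_tool([
  [[11.2,0,2.6,0,0,0],[10.8,0,3.7,0,0,0],[10.5,0,4.8,0,0,0],[10,0,5.8,0,0,0],[9.3,0,6.7,0,0,0],[0,0,0,0,0,0]],
])

```text
time: 4.98
position: [0.6419, -0.0374, 0.2201]
tool_rot: [0.991, -0.13, 0.002, 0.001]
ft_force: [1.0, -5.2, 3.4]
grip_width: 0.0135
grip_force: 5.0
```

>>> drive_tool([
  [[0,0,0,0,0,0],[0,0,0,0,0,0],[0,0,0,0,0,0],[0,0,0,0,0,0],[0,0,-10,0,0,0],[0,0,-20,0,0,0],[0,0,-20,0,0,0],[0,0,0,0,0,0]],
], gripper=50)

```text
time: 5.65
position: [0.6414, -0.0354, 0.2761]
tool_rot: [0.992, -0.13, 0.005, 0.0]
ft_force: [1.4, 0.1, 0.8]
grip_width: 0.043
grip_force: 0.0
```

```bash
python3 - <<'E'
from h import *
import pickle
c2=cam("side"); pickle.dump(c2,open("side1.pkl","wb"))
a=cv2.resize(c2["img"][120:270,250:400],None,fx=4,fy=4,interpolation=3)
m=cv2.inRange(cv2.cvtColor(c2["img"],cv2.COLOR_RGB2HSV),(0,150,60),(8,255,255)); m[:,:290]=0;m[:,350:]=0;m[:180]=0;m[235:]=0
ys,xs=np.nonzero(m); print("red bbox",xs.min(),xs.max(),ys.min(),ys.max(),xs.mean())
cv2.imwrite("pics/s2.png",a[:,:,::-1])
c=np.array([.509,-.0007,0])
for z in(.084,.12): 
  for k in np.linspace(0,2*np.pi,5)[:4]: print(z,proj(c2,[c+[.024*np.cos(k),.024*np.sin(k),z]])[0].round(1))
o=sensors.get_obs(); print(o["q"],o["position"])
E
```

```text
red bbox 308 333 192 220 320.27719298245614
0.084 [332.4 212.3]
0.084 [318.8 206.1]
0.084 [308.2 214.1]
0.084 [321.9 220.6]
0.12 [332.6 197.3]
0.12 [318.8 191.3]
0.12 [307.9 199.2]
0.12 [321.9 205.5]
[-2.29119658e-01  5.18105422e-01  1.36043718e+00  4.47589671e-04
  1.25678682e+00  1.60241462e+00] [ 0.64043795 -0.03525716  0.27418399]
```

View pics/s2.png

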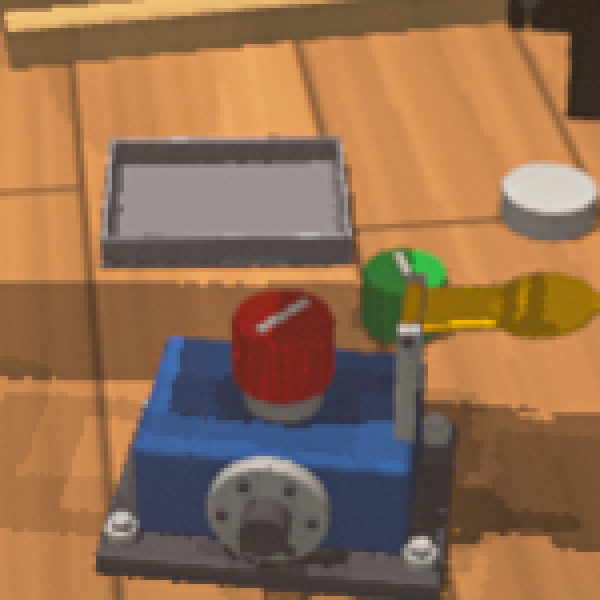

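The cover is fully back (crop (540,300)), and the red cap's outline matches the predicted centre (0.509, -0.001) within half a pixel. I'll move over the cap.

>>> drive_tool([
  [[-34.1,0,0,0,0,0],[-34.1,0,0,0,0,0],[-34.1,0,0,0,0,0],[-34.1,0,0,0,0,0],[0,0,20,0,0,0],[0,0,30,0,0,0],[0,0,30,0,0,0],[0,0,0,0,0,0]],
], gripper=72)

```text
time: 6.37
position: [0.5026, 0.001, 0.1863]
tool_rot: [0.991, -0.13, -0.006, -0.001]
ft_force: [0.0, -1.1, -0.9]
grip_width: 0.0626
grip_force: 0.0
```

>>> drive_tool([
  [[0,0,0,0,0,0],[0,0,0,0,0,0],[0,0,18,0,0,0],[0,0,18,0,0,0],[0,0,18,0,0,0],[0,0,18,0,0,0],[0,0,0,0,0,0],[0,0,0,0,0,0]],
])

```text
time: 7.03
position: [0.5079, -0.0003, 0.1198]
tool_rot: [0.991, -0.13, 0.001, 0.0]
ft_force: [0.7, -0.4, 0.3]
grip_width: 0.0625
grip_force: 0.0
```

>>> drive_tool([
  [[1,0,7,0,0,0],[0,0,0,0,0,0],[0,0,0,0,0,0]],
])

```text
time: 7.28
position: [0.5088, -0.0005, 0.1128]
tool_rot: [0.991, -0.13, 0.001, 0.0]
ft_force: [-0.3, -0.3, -0.7]
grip_width: 0.0628
grip_force: 0.0
```

>>> drive_tool([
  [[0,0,0,0,0,0],[0,0,0,0,0,0],[0,0,0,0,0,0],[0,0,0,0,0,0],[0,0,0,0,0,0],[0,0,0,0,0,0]],
], gripper=40, squeeze=15)

```text
time: 7.78
position: [0.5083, -0.0005, 0.1123]
tool_rot: [0.991, -0.13, 0.0, 0.0]
ft_force: [-0.1, 0.1, 3.3]
grip_width: 0.0482
grip_force: 15.0
```

```bash
python3 -c "
from h import *
o=sensors.get_obs()
for k in('q','position','tool_rot','ft_force','moment','grip_width','grip_force'): print(k,np.round(o[k],4))"
```

```text
q [-2.2100e-01  5.8200e-01  1.8392e+00 -2.0000e-04  7.1990e-01  1.6111e+00]
position [ 5.083e-01 -5.000e-04  1.123e-01]
tool_rot [ 9.915e-01 -1.302e-01  3.000e-04  1.000e-04]
ft_force [-0.1002  0.134   3.2628]
moment [-0.0591  0.094   0.025 ]
grip_width 0.0482
grip_force 14.9952
```

>>> drive_tool([
  [[0,0,0,0,0,-0.1],[0,0,0,0,0,-0.1],[0,0,0,0,0,-0.1],[0,0,0,0,0,-0.1],[0,0,0,0,0,-0.1],[0,0,0,0,0,-0.1],[0,0,0,0,0,-0.1],[0,0,0,0,0,-0.1]],
])

```text
time: 8.45
position: [0.5073, -0.0011, 0.1123]
tool_rot: [0.963, 0.269, -0.001, 0.0]
ft_force: [-2.3, -4.0, 4.4]
grip_width: 0.048
grip_force: 15.0
```

```bash
cat > st.py <<'E'
from h import *
o=sensors.get_obs()
M=R.from_quat(o['tool_rot']).as_matrix()
print('yaw',np.degrees(np.arctan2(M[1,0],M[0,0])).round(2),'q6',o['q'][5].round(3),'pos',o['position'].round(4),'F',o['ft_force'].round(2),'M',o['moment'].round(3),'w',o['grip_width'].round(4),o['grip_force'])
E
python3 st.py
```

```text
Traceback (most recent call last):
  File "st.py", line 4, in <module>
    print('yaw',np.degrees(np.arctan2(M[1,0],M[0,0])).round(2),'q6',o['q'][5].round(3),'pos',o['position'].round(4),'F',o['ft_force'].round(2),'M',o['moment'].round(3),'w',o['grip_width'].round(4),o['grip_force'])
                                                                                                                                                                            ^^^^^^^^^^^^^^^^^^^^^
AttributeError: 'float' object has no attribute 'round'
```

>>> drive_tool([
  [[0,0,0,0,0,-0.1],[0,0,0,0,0,-0.1],[0,0,0,0,0,-0.1],[0,0,0,0,0,-0.1],[0,0,0,0,0,-0.1],[0,0,0,0,0,-0.1],[0,0,0,0,0,-0.1],[0,0,0,0,0,-0.1]],
])

```text
time: 9.12
position: [0.5082, -0.0015, 0.1123]
tool_rot: [0.782, 0.623, -0.001, 0.001]
ft_force: [-1.2, -3.6, 3.0]
grip_width: 0.048
grip_force: 15.0
```

```bash
sed -i "s/o\['grip_width'\].round(4)/round(o['grip_width'],4)/" st.py; python3 st.py
```

```text
yaw 77.03 q6 0.006 pos [ 0.5082 -0.0015  0.1123] F [-1.16 -3.56  3.05] M [-0.823  0.098 -0.048] w 0.048 14.993431189359399
```

>>> drive_tool([
  [[0,0,0,0,0,-0.08],[0,0,0,0,0,-0.08],[0,0,0,0,0,-0.08],[0,0,0,0,0,-0.05],[0,0,0,0,0,0]],
])

```text
time: 9.53
position: [0.5078, -0.0003, 0.1121]
tool_rot: [0.687, 0.727, 0.0, -0.0]
ft_force: [-1.2, -0.2, 3.4]
grip_width: 0.0476
grip_force: 15.0
```

```bash
python3 st.py
```

```text
yaw 93.25 q6 -0.279 pos [ 5.078e-01 -3.000e-04  1.121e-01] F [-1.17 -0.24  3.39] M [ 0.021  0.176 -0.339] w 0.0476 14.998414572892216
```

>>> drive_tool([
  [[0,0,0,0,0,-0.03],[0,0,0,0,0,0]],
])

```text
time: 9.7
position: [0.5077, -0.0001, 0.112]
tool_rot: [0.676, 0.737, 0.0, -0.001]
ft_force: [-2.1, -0.0, 3.7]
grip_width: 0.0478
grip_force: 14.7
```

```bash
python3 st.py
```

```text
yaw 94.92 q6 -0.307 pos [ 5.077e-01 -1.000e-04  1.120e-01] F [-2.11 -0.03  3.68] M [ 0.127  0.185 -0.355] w 0.0478 14.746463800402125
```

>>> drive_tool([
  [[0,0,0,0,0,-0.04],[0,0,0,0,0,-0.04],[0,0,0,0,0,0]],
])

```text
time: 9.95
position: [0.5076, 0.0001, 0.1119]
tool_rot: [0.646, 0.763, 0.0, -0.001]
ft_force: [-1.7, 2.0, 3.8]
grip_width: 0.0477
grip_force: 15.3
```

```bash
python3 st.py
```

```text
yaw 99.49 q6 -0.387 pos [5.076e-01 1.000e-04 1.119e-01] F [-1.73  2.03  3.81] M [ 0.26   0.212 -0.444] w 0.0477 15.300121010841394
```

>>> drive_tool([
  [[0,0,0,0,0,-0.03],[0,0,0,0,0,-0.03],[0,0,0,0,0,0]],
])

```text
time: 10.2
position: [0.5074, 0.0001, 0.1117]
tool_rot: [0.623, 0.782, -0.0, -0.001]
ft_force: [-2.2, 2.3, 2.5]
grip_width: 0.048
grip_force: 15.0
```

```bash
cat st.py > st2.py; cat >> st2.py <<'E'
c=cam("side"); a=cv2.resize(c["img"][170:235,285:355],None,fx=8,fy=8,interpolation=3); cv2.imwrite("pics/s3.png",a[:,:,::-1])
E
python3 st2.py
```

```text
yaw 102.91 q6 -0.447 pos [5.074e-01 1.000e-04 1.117e-01] F [-2.2   2.33  2.51] M [ 0.279  0.205 -0.574] w 0.048 14.999138439561648
```

View pics/s3.png

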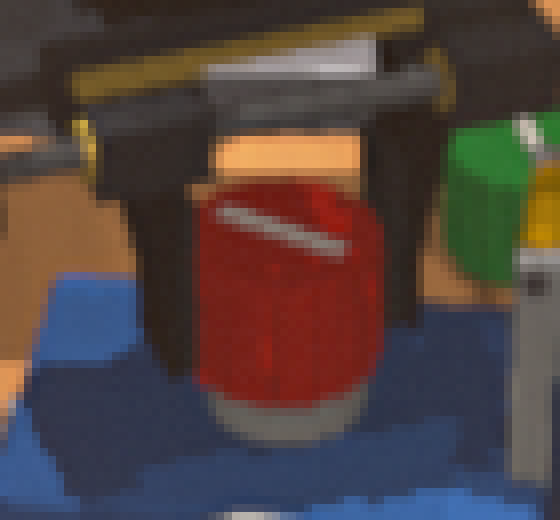

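The cap's white mark is visible at crop (218,211) to (347,248). Comparing it with its earlier position gives the actual cap turn.

```bash
python3 - <<'E'
from h import *
import pickle
c=pickle.load(open("side1.pkl","rb"))
def ang(p,q):
    P=onplane(c,[p,q],.1205); d=P[1]-P[0]; return np.degrees(np.arctan2(d[1],d[0])), np.linalg.norm(d), P.mean(0)
def mark(img):
    h=cv2.cvtColor(img,cv2.COLOR_RGB2HSV)[188:212,308:334].astype(int)
    m=(h[...,1]<110)&(h[...,2]>90); return np.argwhere(m)[:,::-1]+[308,188]
print(ang((314.5,202.5),(327,195.5)),ang((312.2,196.4),(328.4,201)))
E
```

```text
(np.float64(36.95477357663285), np.float64(0.0335154979613982), array([ 0.50960767, -0.00393602,  0.1205    ])) (np.float64(-33.56081863237534), np.float64(0.03479993796131173), array([ 0.50865322, -0.00287105,  0.1205    ]))
```

>>> drive_tool([
  [[0,0,0,0,0,-0.03],[0,0,0,0,0,-0.03],[0,0,0,0,0,-0.03],[0,0,0,0,0,0]],
])

```text
time: 10.58
position: [0.5074, -0.0002, 0.1116]
tool_rot: [0.587, 0.81, -0.0, -0.001]
ft_force: [-1.2, 0.7, 1.0]
grip_width: 0.048
grip_force: 15.0
```

```bash
cat > st2.py <<'E'
exec(open("st.py").read())
c=cam("side"); h=cv2.cvtColor(c["img"],cv2.COLOR_RGB2HSV)[193:205,310:332].astype(int)
m=(h[...,1]<150)&(h[...,2]>80)
n,l,s,_=cv2.connectedComponentsWithStats(m.astype(np.uint8)); i=1+np.argmax(s[1:,4]); p=np.argwhere(l==i)[:,::-1]+[310,193]
P=onplane(c,p,.1205)[:,:2]; u=np.linalg.svd(P-P.mean(0))[2][0]; print("mark n",len(p),"deg",(np.degrees(np.arctan2(u[1],u[0]))%180).round(1), s[i], "turned",((np.degrees(np.arctan2(u[1],u[0]))-36.95)%180).round(1))
E
python3 st2.py
```

```text
yaw 108.13 q6 -0.537 pos [ 5.074e-01 -2.000e-04  1.116e-01] F [-1.25  0.69  1.03] M [ 0.134  0.228 -0.578] w 0.048 14.999159748804232
mark n 47 deg 142.9 [ 2  2 17  7 47] turned 105.9
```

The moment has levelled off at -0.58 N m while the mark stays still at about 110° of turn. The pads are now slipping, so the cap is on its stop. I'll ease back and watch the moment and the mark.

>>> drive_tool([
  [[0,0,0,0,0,0.05],[0,0,0,0,0,0.05],[0,0,0,0,0,0],[0,0,0,0,0,0]],
])

```text
time: 10.97
position: [0.5088, -0.0007, 0.1119]
tool_rot: [0.625, 0.78, 0.0, 0.001]
ft_force: [0.2, -0.3, -1.4]
grip_width: 0.0481
grip_force: 15.0
```

```bash
python3 st2.py
```

```text
yaw 102.6 q6 -0.44 pos [ 0.5088 -0.0007  0.1119] F [ 0.16 -0.33 -1.38] M [-0.012 -0.125 -0.005] w 0.0481 15.000152905340656
mark n 45 deg 136.9 [ 3  2 16  8 45] turned 100.0
```

The cap followed the tool back by about 6° and the moment is zero. I'll start with a slow test lift.

>>> drive_tool([
  [[0,0,-1,0,0,0],[0,0,-1,0,0,0],[0,0,-1,0,0,0],[0,0,0,0,0,0]],
])

```text
time: 11.35
position: [0.5083, -0.0004, 0.1152]
tool_rot: [0.626, 0.78, 0.0, 0.0]
ft_force: [1.0, 0.3, -0.5]
grip_width: 0.0482
grip_force: 15.0
```

>>> drive_tool([
  [[0,0,-4,0,0,0],[0,0,-5,0,0,0],[0,0,-5,0,0,0],[0,0,-5,0,0,0],[0,0,-5,0,0,0],[0,0,-5,0,0,0],[0,0,-5,0,0,0],[0,0,-5,0,0,0]],
])

```text
time: 12.02
position: [0.5081, -0.0003, 0.1546]
tool_rot: [0.626, 0.78, 0.0, 0.0]
ft_force: [0.3, -0.4, -0.8]
grip_width: 0.0477
grip_force: 15.0
```

>>> drive_tool([
  [[0,0,-10,0,0,0],[0,0,-10,0,0,0],[0,0,-10,0,0,0],[0,0,-5,0,0,0],[0,0,0,0,0,0]],
])

```text
time: 12.43
position: [0.5091, -0.0005, 0.1907]
tool_rot: [0.626, 0.78, 0.001, 0.002]
ft_force: [-0.4, -0.1, -0.1]
grip_width: 0.0479
grip_force: 15.0
```

```bash
python3 st.py; python3 - <<'E'
from h import *
c=cam("side"); cv2.imwrite("pics/s4.png",cv2.resize(c["img"][100:270,240:440],None,fx=3,fy=3)[:,:,::-1])
E
```

```text
yaw 102.5 q6 -0.439 pos [ 5.091e-01 -5.000e-04  1.907e-01] F [-0.4  -0.11 -0.14] M [-0.025 -0.062  0.03 ] w 0.0479 14.999943190123304
```

View pics/s4.png

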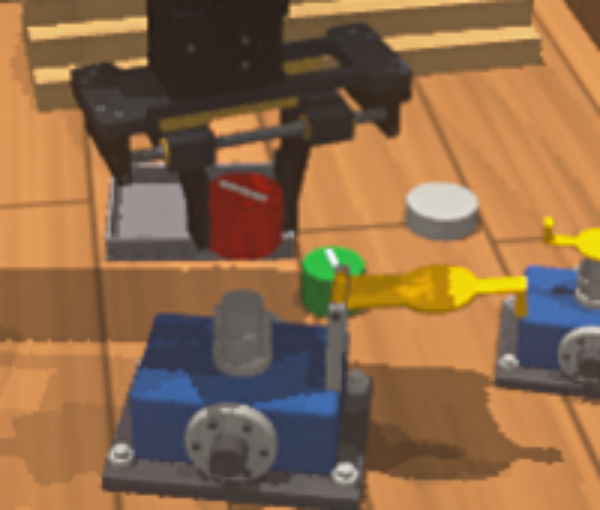

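The cap is off the neck and held upright at crop (245,215), and the cover is still back. I'll carry it over the tray centre at (0.510, 0.280).

>>> drive_tool([
  [[15,3.3,0,0,0,0],[30,6.7,0,0,0,0],[37,8.3,0,0,0,0],[37,8.3,0,0,0,0],[37,8.3,0,0,0,0],[37,8.3,0,0,0,0],[37,8.3,0,0,0,0],[30,6.7,0,0,0,0]],
])

```text
time: 13.15
position: [0.5079, 0.2686, 0.1884]
tool_rot: [0.626, 0.78, -0.0, -0.0]
ft_force: [0.6, 0.0, -1.5]
grip_width: 0.0478
grip_force: 15.0
```

>>> drive_tool([
  [[14,3.1,0,0,0,0],[0,0,20,0,0,0],[0,0,30,0,0,0],[0,0,30,0,0,0],[0,0,25,0,0,0],[0,0,15,0,0,0],[0,0,0,0,0,0],[0,0,0,0,0,0]],
])

```text
time: 13.82
position: [0.508, 0.2797, 0.0679]
tool_rot: [0.626, 0.78, -0.001, -0.001]
ft_force: [-0.5, -0.0, -0.6]
grip_width: 0.0478
grip_force: 15.0
```

>>> drive_tool([
  [[0,0,10,0,0,0],[0,0,10,0,0,0],[0,0,5,0,0,0],[0,0,3,0,0,0],[0,0,2,0,0,0],[0,0,1,0,0,0],[0,0,1,0,0,0],[0,0,0,0,0,0]],
])

```text
time: 14.48
position: [0.5088, 0.2805, 0.037]
tool_rot: [0.626, 0.78, 0.0, 0.0]
ft_force: [0.3, -0.1, -1.5]
grip_width: 0.0483
grip_force: 15.0
```

>>> drive_tool([
  [[0,0,1,0,0,0],[0,0,1,0,0,0],[0,0,1,0,0,0],[0,0,0,0,0,0]],
])

```text
time: 14.82
position: [0.5086, 0.2804, 0.0338]
tool_rot: [0.626, 0.78, -0.0, -0.0]
ft_force: [-0.1, -1.0, -0.4]
grip_width: 0.0476
grip_force: 15.0
```

>>> drive_tool([
  [[0,0,0.5,0,0,0],[0,0,0.5,0,0,0],[0,0,0,0,0,0],[0,0,0,0,0,0]],
])

```text
time: 15.15
position: [0.5087, 0.2804, 0.0329]
tool_rot: [0.626, 0.78, -0.0, -0.0]
ft_force: [-0.0, -0.3, -1.3]
grip_width: 0.0478
grip_force: 15.0
```

>>> drive_tool([
  [[0,0,0.5,0,0,0],[0,0,0.5,0,0,0],[0,0,0,0,0,0],[0,0,0,0,0,0]],
])

```text
time: 15.48
position: [0.5087, 0.2804, 0.0319]
tool_rot: [0.626, 0.78, -0.0, -0.0]
ft_force: [-0.1, 0.3, -1.1]
grip_width: 0.0481
grip_force: 15.0
```

>>> drive_tool([
  [[0,0,0.5,0,0,0],[0,0,0.5,0,0,0],[0,0,0,0,0,0],[0,0,0,0,0,0]],
])

```text
time: 15.82
position: [0.5088, 0.2804, 0.0316]
tool_rot: [0.626, 0.78, 0.0, 0.0]
ft_force: [-1.2, -0.6, 4.3]
grip_width: 0.0479
grip_force: 15.0
```

The cap has touched down at about 4 N. I'll release it and retreat.

>>> drive_tool([
  [[0,0,0,0,0,0],[0,0,0,0,0,0],[0,0,0,0,0,0],[0,0,0,0,0,0],[0,0,-5,0,0,0],[0,0,-15,0,0,0],[0,0,-20,0,0,0],[0,0,-30,0,0,0]],
], gripper=70)

```text
time: 16.48
position: [0.5071, 0.2798, 0.0998]
tool_rot: [0.626, 0.78, -0.002, -0.001]
ft_force: [0.4, -0.3, -0.7]
grip_width: 0.061
grip_force: 0.0
```

>>> drive_tool([
  [[0,0,-30,0,0,0],[0,0,-30,0,0,0],[0,0,-20,0,0,0],[-25,0,0,0,0,0],[-35,0,0,0,0,0],[-35,0,0,0,0,0],[0,0,0,0,0,0],[0,0,0,0,0,0]],
])

```text
time: 17.15
position: [0.5297, 0.1861, 0.1813]
tool_rot: [0.627, 0.779, 0.0, 0.0]
ft_force: [-0.8, -0.8, -0.3]
grip_width: 0.061
grip_force: 0.0
```

```bash
python3 - <<'E'
from h import *
c=cam("side"); t=cam("top")
cv2.imwrite("pics/f.png",np.hstack([cv2.resize(c["img"][110:310,240:500],(520,400)),cv2.resize(t["img"][120:260,150:290],(280,400))])[:,:,::-1])
o=sensors.get_obs(); print(o["time"],o["position"],o["ft_force"])
E
```

```text
17.25 [0.52906233 0.18785265 0.18104001] [-0.12307391 -0.22846609 -0.10620168]
```

View pics/f.png

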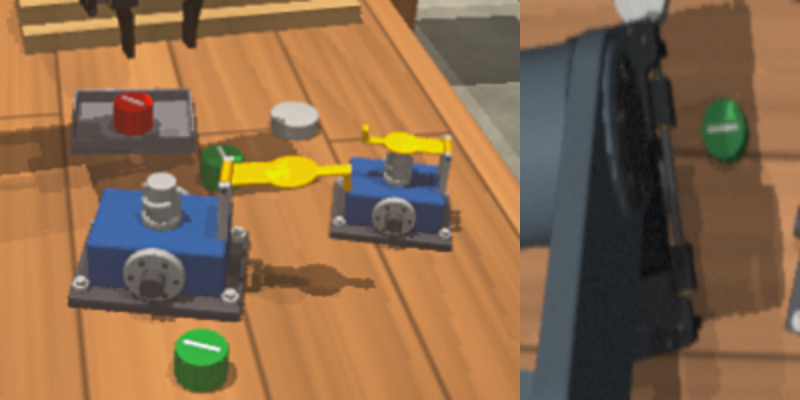

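The side view shows the red cap standing upright in the tray at (133,113). The cover is fully back at (285,172), the neck is bare, and the gripper is clear of everything. Handing in.

```bash
python3 -c "
from rig import ticket
print(ticket.hand_in())"
```

```text
the job is handed in; nothing more can be done
None
```

The job is handed in at about 17 s: the cover is fully back, the red cap is unscrewed and standing on its open end in the grey tray, and the arm never went near the tester, test block or bolt.

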